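# Lamp heads from burn-in rail to packing carrier, order kept

## Task

The four lamp heads on the burn-in rail are tested: move them into the packing carrier, one to each place, and keep their order as on the test sheet: the head nearest the rail's power feed unit goes into the place at the carrier's yellow-taped end, the next one beside it, and so on. Stand each head upright in its place on the cork floor and let go; it is glass, so set it down gently, never tip it over and do not knock the heads against one another.

Things in the scene. Friction and masses are not known exactly. Their poses are not given: they have to be found in the camera images.
- head_egg: Lamp head: white opal glass egg, 56 mm across at its widest 62 mm above the origin, top at 100 mm, on a white lampholder with a flat foot 44 mm across and 24 mm high, narrowing to 34 mm at 31 mm. Loose, 0.13 to 0.21 kg, stands upright by itself; round about its z axis (up), yaw does not matter. Origin: centre of the underside of the foot.
- head_ball: Lamp head: amber glass ball 48 mm across, its centre 52 mm above the origin, top at 76 mm, on a black lampholder with a flat foot 44 mm across and 24 mm high, narrowing to 34 mm at 31 mm. Loose, 0.13 to 0.21 kg, stands upright by itself; round about its z axis (up), yaw does not matter. Origin: centre of the underside of the foot.
- head_tube: Lamp head: dark smoke-green glass cylinder 40 mm across, straight from 30 to 86 mm above the origin, top at 92 mm, on a black lampholder with a flat foot 44 mm across and 24 mm high, narrowing to 34 mm at 31 mm. Loose, 0.13 to 0.21 kg, stands upright by itself; round about its z axis (up), yaw does not matter. Origin: centre of the underside of the foot.
- head_crown: Lamp head: white glass ball with copper-mirrored top, 52 mm across, its centre 55 mm above the origin, top at 81 mm, on a white lampholder with a flat foot 44 mm across and 24 mm high, narrowing to 34 mm at 31 mm. Loose, 0.13 to 0.21 kg, stands upright by itself; round about its z axis (up), yaw does not matter. Origin: centre of the underside of the foot.
- base_black: Black contact base, 66 x 66 x 12 mm, fixed on the burn-in rail; its lamp head, the white egg, stands within 3 mm of its centre. Origin: centre of its underside; its top is 12 mm above that (40 mm above the table). z up, y along the rail (either way), x across it. The four bases stand in a straight row at 74 mm pitch, in any order.
- base_blue: Blue contact base, 66 x 66 x 12 mm, fixed on the burn-in rail; its lamp head, the amber ball, stands within 3 mm of its centre. Origin: centre of its underside; its top is 12 mm above that (40 mm above the table). z up, y along the rail (either way), x across it. The four bases stand in a straight row at 74 mm pitch, in any order.
- base_orange: Orange contact base, 66 x 66 x 12 mm, fixed on the burn-in rail; its lamp head, the dark tube, stands within 3 mm of its centre. Origin: centre of its underside; its top is 12 mm above that (40 mm above the table). z up, y along the rail (either way), x across it. The four bases stand in a straight row at 74 mm pitch, in any order.
- base_green: Green contact base, 66 x 66 x 12 mm, fixed on the burn-in rail; its lamp head, the copper-topped ball, stands within 3 mm of its centre. Origin: centre of its underside; its top is 12 mm above that (40 mm above the table). z up, y along the rail (either way), x across it. The four bases stand in a straight row at 74 mm pitch, in any order.
- feed: Grey power feed unit with a red rocker switch on top, 60 x 50 x 52 mm high, fixed at either end of the burn-in rail; a plain aluminium end stop 28 mm high closes the other end. Origin: centre of its underside, at table height; the centres of first to fourth base are 67, 141, 215 and 289 mm from it. The rail is an aluminium track on feet 84 mm across, its top 28 mm above the table.
- carrier: Fixed plywood packing carrier, 80 x 312 mm, with 4 places 68 mm square in a row. Origin: centre of underside, at table height; y along the row, z up. The -y end board has yellow tape on top. Place centres from there: y = -111, -37, 37, 111 mm, x = 0. Cork floor 12 mm above the origin; long walls and 6 mm dividers rise to 30 mm, end boards to 53 mm. It is beside the rail, left or right.
Things that resemble listed ones, but are neither listed nor needed, are in the scene too. Leave any purple look-alike of the head_egg alone.

How it is judged:
By the outcome, as a careful person would: the job done as asked, in the order asked, and still so for the second after the job is handed in, with the robot touching nothing.
It also fails if it takes over 112 s, if anything falls off the work surface, if the arm or the gripper's body presses on something with over 40 N, if the wrist force passes 120 N, or if a joint passes its speed limit or range.

## Robot

A 6-joint arm with a two-finger parallel gripper is mounted at the origin on the work surface. World frame = base frame: x ahead of the robot, y to its left, z up, the work surface at z = 0. Lengths are in mm, angles in rad, forces in N, time in s.
With the tool pointing down it reaches from about 350 to 875 mm from the base axis. Payload 4.2 kg.
Tool frame: the origin (TCP) lies between the finger pads; the fingertips stand 25 mm ahead of it and the grasp point (between the pads) lies 6 mm ahead of it; z points along the fingers, y is the line along which they close (so a half turn about z gives the same grasp; the last joint's range is limited). The gripper opens to 85 mm and grips with 20 to 120 N. Pads are 22 mm wide; open, the fingers measure 114 mm over their backs; the gripper's body (76 mm by 85 mm) begins 54 mm behind the grasp point. The pads swing forward as they close: fully open they stand 13 mm farther back than shut.
Start: joints at [-0.874, 0.385, 0.008, 0, -1.194, -0.259], TCP at [264.98, -566.026, 256.312] pointing down, gripper open.
Joint ranges: [-3.14, 3.14], [-1.21, 2.06], [-1.07, 1.41], [-3.16, 2.05], [-2.99, -0.16], [-3.1, 3.1]. Speed limits (rad/s): [2.79, 2.79, 3.14, 3.14, 3.14, 3.14].

## Interface

Orientations are given as a unit quaternion [x, y, z, w].
In Python, from bench import arm gives the robot as it stands.
- The arm moves only by the shell command python3 -m pendant 'ROWS'. ROWS is JSON, a list of rows, each a list of 7 numbers: the shift along the tool's x, y, z in m, then the turn, a rotation vector about the tool's x, y, z in degrees, then the finger opening in m, from 0 to 0.0854. In form: [[x, y, z, wx, wy, wz, fingers], ...]. A call has 1 to 12 rows; each row shifts and turns the commanded pose from where the row before left it, along the tool's axes as they then stand; what a row does not reach is not made up. A row lasts 1/10 s, in which the tool goes at most 50 mm and 8.59 degrees, less where a joint would pass 70% of its speed; a pose out of reach is approached as far as the arm can. A call is refused whole if a number of a shift passes 0.05 or a number of a turn 8.59, either way. A call with a gripper value outside its range is refused whole. The fingers move at their own pace and stop on an object; the grip force is fixed at half the most. Time passes only in rows, so rows that do not move let the fingers close. It gives the time, the measured TCP pose, the force, the opening and the grip force at its end, in the units of the state.
- arm.read_state(): the state, without advancing time (a new reading comes with each control period).
- arm.get_image(name): name is "scene" or "top"; returns a dict with "image" (400x640x3 uint8, red, green, blue), "fx", "fy", "cx", "cy" (pixels), "k1" (the pictures are not rectified: a ray, as slopes to the right and down, at radius r is drawn at 1 + k1 r^2 times it, then the intrinsics apply), "xyz" and "rotation" of the camera in the world. Camera axes: x right, y down, z forward; pixel columns grow to the right and rows downward; lengths in mm; the calibration is good to about 2 mm. A picture is of the moment at which its call begins. There is no depth.
- arm.job_done(): hands the job in; it is judged then, once.
The state is a dict: "clock": time; "joints": joint angles; "joint_vel": joint speeds; "joint_efforts": joint torques, N m; "position": TCP position; "ee_rot": TCP orientation; "contact_force": force on the tool from outside, world axes, zero at the start; "wrist_torque": the same for the moment, N m; "gripper_width": finger opening in mm; "grasp_force": force on a finger pad.
Only numpy, scipy, OpenCV 4.12 (cv2) and the standard library are available. Lean on these libraries where they do the work, as an engineer would, in place of code of your own. Each camera call takes 0.05 s, during which the arm holds its last target. There are 200 camera calls.

## Working session

There is one attempt and no reset: what is moved stays moved. The work goes in short steps, Python scripts to look and compute and a shell command to move; the robot and the scene stay as the last step left them, time stands still between calls to the robot, and variables do not carry over. Pictures are saved under pics/ and viewed, at most 14 in all, crops included, and the job is handed in when it is done.

```bash
mkdir -p pics; ls; cat > h.py <<'E'
import numpy as np, cv2
from bench import arm
def shot(n,f):
    d=arm.get_image(n); cv2.imwrite('pics/'+f,d['image'][:,:,::-1]); np.save('pics/'+f+'.npy',d,allow_pickle=True); return d
def load(f): return np.load('pics/'+f+'.npy',allow_pickle=True).item()
def ray(d,u,v):
    K=np.array([[d['fx'],0,d['cx']],[0,d['fy'],d['cy']],[0,0,1.]])
    p=cv2.undistortPoints(np.array([[[u,v]]],float),K,np.array([d['k1'],0,0,0,0.]))[0,0]
    # cv2 model: distorted = p*(1+k1 r^2)
    return np.array(d['xyz'],float),np.array(d['rotation']).reshape(3,3)@np.array([p[0],p[1],1])
def onz(d,u,v,z):
    o,r=ray(d,u,v); return o+r*(z-o[2])/r[2]
E
python3 - <<'E'
from h import *
for n in ('scene','top'):
    d=shot(n,n+'0.png'); print({k:v for k,v in d.items() if k!='image'})
print(arm.read_state())
E
```

```text
pics
{'fx': 426.4187683750721, 'fy': 426.4187683750721, 'cx': 316.92948238386487, 'cy': 202.07001716427774, 'k1': 0.03335603501811989, 'xyz': array([1074.43454713, -692.45134487,  702.21070162]), 'rotation': array([ 0.83765983,  0.29636029, -0.15649488, -0.43128406])}
{'fx': 443.7452456331576, 'fy': 443.7452456331576, 'cx': 317.44363508629925, 'cy': 191.42368546431183, 'k1': -0.1096389075373574, 'xyz': array([ 428.74890755,  -19.34562388, 1062.68932515]), 'rotation': array([-0.70442007,  0.70819567, -0.03235498,  0.03470466])}
{'clock': 0.1, 'joints': array([-8.74388504e-01,  3.85447198e-01,  6.73126380e-03, -4.30641948e-04,
       -1.19398683e+00, -2.58590860e-01]), 'joint_vel': array([-6.01519325e-04, -4.60528965e-04,  3.88016084e-03,  1.69523516e-04,
        9.23593453e-05,  4.06430987e-05]), 'joint_efforts': array([-2.62028010e-06, -3.93319845e+01,  1.88930243e+01,  4.19793740e+00,
       -2.59458582e-03,  3.11268195e-06]), 'position': array([ 264.78036096, -565.6065334 ,  255.33894235]), 'ee_rot': array([-2.17086655e-01,  9.76151851e-01,  9.38575890e-04, -2.60308810e-04]), 'contact_force': array([-0.41218146, -0.33838689,  1.17343369]), 'wrist_torque': array([-0.01144595,  0.00517846, -0.01100612]), 'grasp_force': 0.0, 'gripper_width': 85.37819083162292}
```

View pics/top0.png

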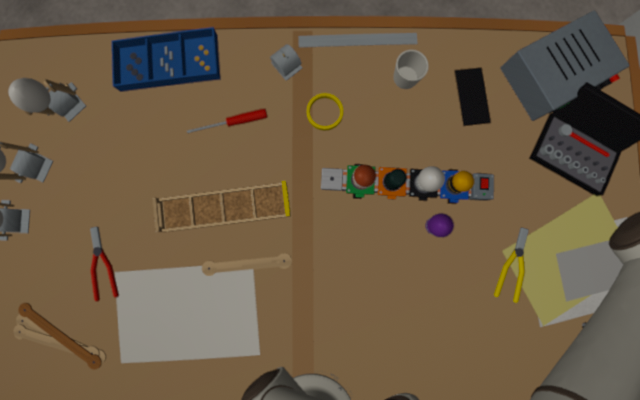

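View pics/scene0.png

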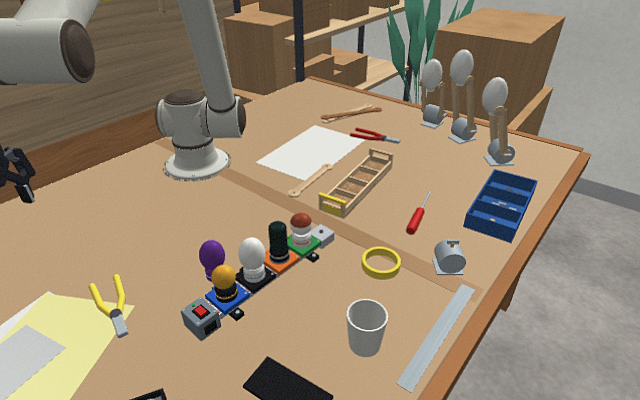

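The top view shows the feed at (484,185), on the right. From there the heads run ball/blue (462,182), egg/black (428,180), tube/orange (395,180) and crown/green (364,176). The carrier spans (157–290, 183–230) with its yellow end at (287,198), and the purple decoy is at (440,225). Next I'll measure these by colour masks.

```bash
cat > patch.py <<'E'
s=open('h.py').read()
s=s.replace("np.array(d['rotation']).reshape(3,3)@","Rotation.from_quat(d['rotation']).as_matrix()@").replace("import numpy as np, cv2","import numpy as np, cv2\nfrom scipy.spatial.transform import Rotation")
open('h.py','w').write(s)
E
python3 patch.py; python3 - <<'E'
from h import *
d=load('top0.png'); im=d['image']; h=cv2.cvtColor(im,cv2.COLOR_RGB2HSV)
def blobs(name,lo,hi,box,z,a=15):
    m=cv2.inRange(h,lo,hi); k=np.zeros_like(m); x0,y0,x1,y1=box; k[y0:y1,x0:x1]=m[y0:y1,x0:x1]
    c,_=cv2.findContours(k,cv2.RETR_EXTERNAL,cv2.CHAIN_APPROX_NONE)
    for q in c:
        if cv2.contourArea(q)<a: continue
        r=cv2.minAreaRect(q); u,v=r[0]
        cs=[np.round(onz(d,*p,z)[:2]).tolist() for p in cv2.boxPoints(r)]
        print(name,cv2.contourArea(q),np.round((u,v),1),np.round(onz(d,u,v,z),1),cs)
R=(310,150,510,250)
blobs('blue',(105,150,60),(125,255,255),R,40)
blobs('orange',(5,200,120),(16,255,255),R,40)
blobs('green',(50,120,50),(80,255,255),R,40)
blobs('switch',(0,200,120),(4,255,255),(470,170,500,200),54)
blobs('purple',(130,100,40),(155,255,255),R,62)
blobs('yellow',(22,200,120),(32,255,255),(270,170,300,225),53,8)
blobs('amber',(17,200,150),(24,255,255),(440,160,480,200),52)
blobs('egg',(0,0,140),(180,60,255),(410,155,445,200),62)
# big crops
a=cv2.resize(im[160:245,310:510],None,fx=4,fy=4,interpolation=cv2.INTER_CUBIC)
b=cv2.resize(im[170:240,145:300],None,fx=5,fy=5,interpolation=cv2.INTER_CUBIC)[:, :775]
cv2.imwrite('pics/a.png',a[:,:,::-1]);cv2.imwrite('pics/b.png',b[:,:,::-1])
E
```

```text
blue 232.0 [450.3 187.5] [ 533.6 -326.9   40. ] [[556.0, -282.0], [583.0, -337.0], [512.0, -372.0], [485.0, -317.0]]
orange 249.0 [391.5 182.5] [ 546.  -188.5   40. ] [[583.0, -158.0], [582.0, -221.0], [510.0, -219.0], [510.0, -156.0]]
green 248.5 [359.5 181. ] [ 549.8 -114.    40. ] [[588.0, -83.0], [587.0, -146.0], [512.0, -145.0], [513.0, -82.0]]
switch 36.0 [484.5 183. ] [ 542.2 -404.2   54. ] [[552.0, -399.0], [552.0, -411.0], [533.0, -410.0], [533.0, -398.0]]
purple 427.5 [439.5 225. ] [ 446.  -292.6   62. ] [[471.0, -265.0], [471.0, -322.0], [421.0, -321.0], [421.0, -263.0]]
yellow 114.5 [285.2 198. ] [510.2  57.4  53. ] [[549.0, 67.0], [550.0, 57.0], [472.0, 47.0], [471.0, 58.0]]
amber 61.0 [461. 181.] [ 547.4 -349.1   52. ] [[557.0, -338.0], [557.0, -361.0], [538.0, -361.0], [538.0, -337.0]]
egg 186.0 [429.  178.5] [ 552.2 -271.4   62. ] [[570.0, -253.0], [569.0, -291.0], [535.0, -289.0], [535.0, -252.0]]
```

View pics/a.png

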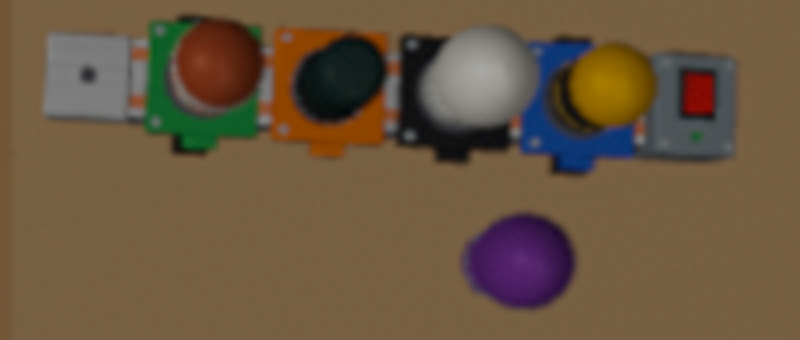

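View pics/b.png

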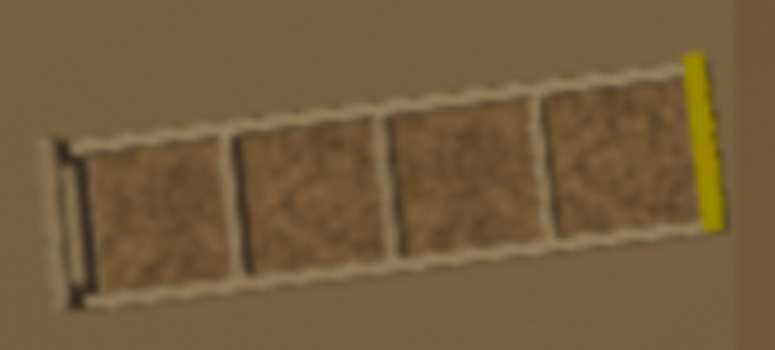

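The crops show the base corners, the feed top and the carrier edges clearly. I read the corners off them and cast those onto their planes.

```bash
python3 - <<'E'
from h import *
d=load('top0.png')
A=lambda U,V,z:onz(d,(U+.5)/4-.5+310,(V+.5)/4-.5+160,z)[:2]
B=lambda U,V,z:onz(d,(U+.5)/5-.5+145,(V+.5)/5-.5+170,z)[:2]
for n,q in dict(green=[(150,22),(262,27),(147,131),(260,137)],orange=[(275,29),(387,33),(272,140),(385,145)]).items():
    P=np.array([A(*p,40) for p in q]); print(n,P.mean(0).round(1),[np.linalg.norm(P[i]-P[j]).round(1) for i,j in((0,1),(0,2),(2,3))])
P=np.array([A(402,36,40),A(399,147,40),A(511,150,40)]);print('black',((P[0]+P[2])/2).round(1))
P=np.array([A(521,152,40),A(636,157,40)]);print('blue low edge',P.round(1))
print('feed',np.mean([A(*p,52) for p in[(655,52),(736,58),(645,155),(733,158)]],0).round(1))
for n,u,v,z in(('crown',219,63,95),('ball',613,83,92),('eggtop',489,70,108)):print(n,A(u,v,z).round(1))
Y=[B(*p,53) for p in[(684,55),(704,53),(702,231),(723,230)]];F=[B(*p,53) for p in[(38,137),(50,138),(55,307),(66,306)]]
print('Y',np.round(Y,1),'F',np.round(F,1)); y=np.mean(Y,0);f=np.mean(F,0);print(y,f,np.linalg.norm(y-f))
for q in [(230,205),(390,190),(544,167)]: print('div',B(*q,30).round(1))
u=(f-y)/np.linalg.norm(f-y);c=(f+y)/2;print('u',u,'ang',np.degrees(np.arctan2(u[1],u[0])))
print([(c+u*k).round(1).tolist() for k in(-111,-37,37,111)])
s=arm.read_state();print(Rotation.from_quat(s['ee_rot']).as_matrix().round(3))
E
```

```text
green [ 553.6 -117.1] [np.float64(65.4), np.float64(63.8), np.float64(65.6)]
orange [ 548.9 -190. ] [np.float64(65.7), np.float64(65.0), np.float64(65.9)]
black [ 544.8 -264.2]
blue low edge [[ 510.  -301.3]
 [ 506.6 -369.7]]
feed [ 535.4 -400.4]
crown [ 555.7 -119.8]
ball [ 544.1 -340.4]
eggtop [ 549.6 -266.3]
Y [[550.2  66.3]
 [551.1  57.1]
 [469.5  57.9]
 [469.9  48.3]] F [[513.9 367.6]
 [513.5 361.8]
 [435.2 357.4]
 [435.7 352.2]]
[510.18671463  57.41459811] [474.58049153 359.76969615] 304.4444258558233
div [483.4 282.5]
div [490.2 206.3]
div [500.7 133.8]
u [-0.11695475  0.99313724] ang 96.71638517641901
[[505.4, 98.4], [496.7, 171.8], [488.1, 245.3], [479.4, 318.8]]
[[-0.906 -0.424 -0.001]
 [-0.424  0.906  0.002]
 [ 0.     0.002 -1.   ]]
```

```bash
cat > go.py <<'E'
import sys
from h import *
# usage: go.py x y z yaw(of tool y, deg): prints tool-frame shift (m) and wz from measured pose
s=arm.read_state();R=Rotation.from_quat(s['ee_rot']).as_matrix();t=np.array(list(map(float,sys.argv[1:4])))
yaw=np.degrees(np.arctan2(R[1,1],R[0,1]));w=-((float(sys.argv[4])-yaw+180)%360-180)
d=(t-s['position'])/1000
print('t',s['clock'],'pos',s['position'].round(1),'yaw',round(yaw,2),'tilt',R[:,2].round(3),'F',s['contact_force'].round(1),'w',round(s['gripper_width'],1),s['grasp_force'])
print('shift now',(R.T@d).round(4),'wz',round(w,2),'shift after turn',((R@Rotation.from_euler('z',w,degrees=True).as_matrix()).T@d).round(4))
E
python3 -m pendant '[[0,0,0,0,0,-4,0.085],[0,0,0,0,0,-7.5,0.085],[0,0,0,0,0,-7.5,0.085],[0,0,0,0,0,-7.5,0.085],[0,0,0,0,0,-7.5,0.085],[0,0,0,0,0,-7.5,0.085],[0,0,0,0,0,-7.5,0.085],[0,0,0,0,0,-7.5,0.085],[0,0,0,0,0,-5,0.085],[0,0,0,0,0,0,0.085]]'
python3 go.py 554.5 -118 255 176.6
```

```text
clock: 1.1
position: [264.9, -565.8, 255.7]
ee_rot: [-0.686, 0.728, 0.001, 0.0]
contact_force: [0.2, -0.4, -1.5]
gripper_width: 84.9
grasp_force: 0.0
t 1.1 pos [ 264.9 -565.8  255.7] yaw 176.57 tilt [-0.001  0.001 -1.   ] F [ 0.2 -0.4 -1.5] w 84.9 0.0
shift now [-0.4643 -0.2623  0.001 ] wz -0.03 shift after turn [-0.4642 -0.2626  0.001 ]
```

```bash
python3 -m pendant '[[-0.020,-0.0113,0,0,0,0,0.085],[-0.042,-0.0237,0,0,0,0,0.085],[-0.042,-0.0237,0,0,0,0,0.085],[-0.042,-0.0237,0,0,0,0,0.085],[-0.042,-0.0237,0,0,0,0,0.085],[-0.042,-0.0237,0,0,0,0,0.085],[-0.042,-0.0237,0,0,0,0,0.085],[-0.042,-0.0237,0,0,0,0,0.085],[-0.042,-0.0237,0,0,0,0,0.085],[-0.042,-0.0237,0,0,0,0,0.085],[-0.042,-0.0237,0,0,0,0,0.085],[-0.024,-0.0142,0,0,0,0,0.085]]'; python3 -m pendant '[[0,0,0,0,0,0,0.085],[0,0,0,0,0,0,0.085]]'
python3 go.py 554.5 -118 101 176.6
```

```text
clock: 2.3
position: [556.0, -115.6, 256.1]
ee_rot: [-0.686, 0.728, 0.0, 0.0]
contact_force: [-0.1, 0.5, 0.3]
gripper_width: 85.2
grasp_force: 0.0
clock: 2.5
position: [554.5, -118.0, 255.8]
ee_rot: [-0.686, 0.728, 0.0, -0.0]
contact_force: [0.2, 0.8, -0.2]
gripper_width: 85.0
grasp_force: 0.0
t 2.5 pos [ 554.5 -118.   255.8] yaw 176.58 tilt [-0.001  0.    -1.   ] F [ 0.2  0.8 -0.2] w 85.0 0.0
shift now [-0.     -0.0002  0.1548] wz -0.02 shift after turn [-0.     -0.0002  0.1548]
```

```bash
python3 -m pendant '[[0,0,0.015,0,0,0,0.085],[0,0,0.03,0,0,0,0.085],[0,0,0.03,0,0,0,0.085],[0,0,0.03,0,0,0,0.085],[0,0,0.025,0,0,0,0.085],[0,0,0.015,0,0,0,0.085],[0,0,0.01,0,0,0,0.085],[0,0,0,0,0,0,0.085]]'
python3 - <<'E'
from h import *
d=shot('scene','s1.png')['image'][180:330,160:360]
cv2.imwrite('pics/s1c.png',cv2.resize(d,None,fx=4,fy=4)[:,:,::-1])
E
```

```text
clock: 3.3
position: [553.4, -119.5, 100.2]
ee_rot: [-0.685, 0.729, 0.001, -0.001]
contact_force: [-0.8, 0.2, -0.5]
gripper_width: 84.9
grasp_force: 0.0
```

View pics/s1c.png

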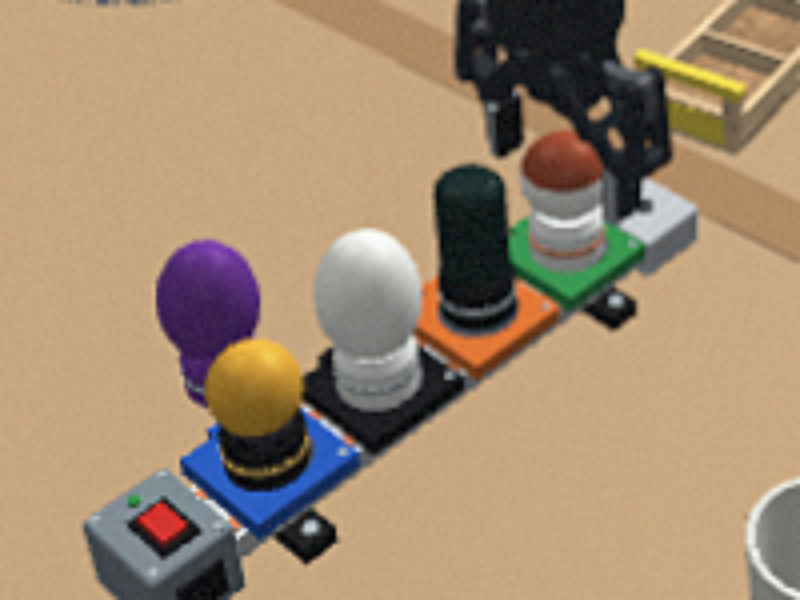

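The fingers straddle the copper-topped ball at crop (565,160) with clearance on both sides. The rest of the row is undisturbed, so I close.

```bash
python3 -m pendant '[[0,0,0,0,0,0,0.065],[0,0,0,0,0,0,0.058],[0,0,0,0,0,0,0.055],[0,0,0,0,0,0,0.05],[0,0,0,0,0,0,0.045],[0,0,0,0,0,0,0.04],[0,0,0,0,0,0,0.035],[0,0,0,0,0,0,0.03]]'
python3 go.py 479.5 318.3 110 186.7
```

```text
clock: 4.15
position: [555.2, -118.5, 102.6]
ee_rot: [-0.686, 0.728, -0.001, 0.0]
contact_force: [-0.5, 0.2, 5.7]
gripper_width: 49.3
grasp_force: 61.0
t 4.15 pos [ 555.2 -118.5  102.6] yaw 176.62 tilt [ 0.002 -0.    -1.   ] F [-0.5  0.2  5.7] w 49.3 60.95067684771493
shift now [-0.4316  0.1013 -0.0077] wz -10.08 shift after turn [-0.4426  0.0242 -0.0077]
```

The grip closed at 49.3 mm on a 52 mm ball with 5.7 N pushing the tool up, which suggests the pads sit above the equator. I regrip 7 mm lower.

```bash
python3 -m pendant '[[0,0,0,0,0,0,0.05],[0,0,0,0,0,0,0.054],[0,0,0,0,0,0,0.06],[0,0,0,0,0,0,0.064],[0,0,0.004,0,0,0,0.064],[0,0,0.004,0,0,0,0.064],[0,0,0,0,0,0,0.06],[0,0,0,0,0,0,0.055],[0,0,0,0,0,0,0.05],[0,0,0,0,0,0,0.04],[0,0,0,0,0,0,0.03],[0,0,0,0,0,0,0.03]]'
python3 go.py 479.5 318.3 110 186.7
```

```text
clock: 5.35
position: [554.8, -118.5, 93.6]
ee_rot: [-0.686, 0.728, -0.0, 0.0]
contact_force: [-0.3, -0.9, 1.1]
gripper_width: 49.6
grasp_force: 61.7
t 5.35 pos [ 554.8 -118.5   93.6] yaw 176.59 tilt [ 0.001 -0.    -1.   ] F [-0.3 -0.9  1.1] w 49.6 61.73670314834453
shift now [-0.4316  0.1012 -0.0164] wz -10.11 shift after turn [-0.4426  0.0238 -0.0164]
```

```bash
python3 -m pendant '[[0,0,-0.003,0,0,0,0.03],[0,0,-0.008,0,0,0,0.03],[0,0,-0.015,0,0,0,0.03],[0,0,-0.02,0,0,-2,0.03],[0,0,-0.02,0,0,-4,0.03],[0,0,-0.009,0,0,-4.1,0.03],[0,0,0,0,0,0,0.03]]'
python3 go.py 479.5 318.3 168 186.7
```

```text
clock: 6.05
position: [555.5, -118.5, 170.2]
ee_rot: [0.747, -0.665, 0.001, -0.001]
contact_force: [-0.4, 0.2, -2.5]
gripper_width: 49.5
grasp_force: 62.3
t 6.05 pos [ 555.5 -118.5  170.2] yaw -173.31 tilt [ 0.004  0.    -1.   ] F [-0.4  0.2 -2.5] w 49.5 62.328116887947544
shift now [-0.4426  0.0246  0.002 ] wz -0.01 shift after turn [-0.4426  0.0245  0.002 ]
```

```bash
python3 -m pendant '[[-0.015,0.001,0,0,0,0,0.03],[-0.03,0.0015,0,0,0,0,0.03],[-0.042,0.0022,0,0,0,0,0.03],[-0.042,0.0022,0,0,0,0,0.03],[-0.042,0.0022,0,0,0,0,0.03],[-0.042,0.0022,0,0,0,0,0.03],[-0.042,0.0022,0,0,0,0,0.03],[-0.042,0.0022,0,0,0,0,0.03],[-0.042,0.0022,0,0,0,0,0.03],[-0.042,0.0022,0,0,0,0,0.03],[-0.036,0.0022,0,0,0,0,0.03],[-0.0256,0.0022,0,0,0,0,0.03]]'
python3 -m pendant '[[0,0,0,0,0,0,0.03],[0,0,0,0,0,0,0.03],[0,0,0,0,0,0,0.03]]'
python3 go.py 479.5 318.3 67 186.7
```

```text
clock: 7.25
position: [477.1, 320.7, 167.2]
ee_rot: [0.747, -0.664, -0.0, 0.001]
contact_force: [-0.1, -0.5, -1.9]
gripper_width: 49.6
grasp_force: 62.3
clock: 7.55
position: [478.2, 317.4, 167.6]
ee_rot: [0.747, -0.665, -0.0, 0.001]
contact_force: [-0.9, -0.2, -2.1]
gripper_width: 49.8
grasp_force: 62.3
t 7.55 pos [478.2 317.4 167.6] yaw -173.37 tilt [-0.001 -0.001 -1.   ] F [-0.9 -0.2 -2.1] w 49.8 62.31685893377289
shift now [-0.0009 -0.0016  0.1006] wz -0.07 shift after turn [-0.0009 -0.0016  0.1006]
```

```bash
python3 - <<'E'
from h import *
d=shot('scene','s2.png')['image'][100:250,270:470]
e=shot('top','t2.png')['image'][150:250,130:330]
cv2.imwrite('pics/s2c.png',np.hstack([cv2.resize(d,(400,300)),cv2.resize(e,(400,200+100))])[:,:,::-1])
E
```

```text
(no output)
```

View pics/s2c.png

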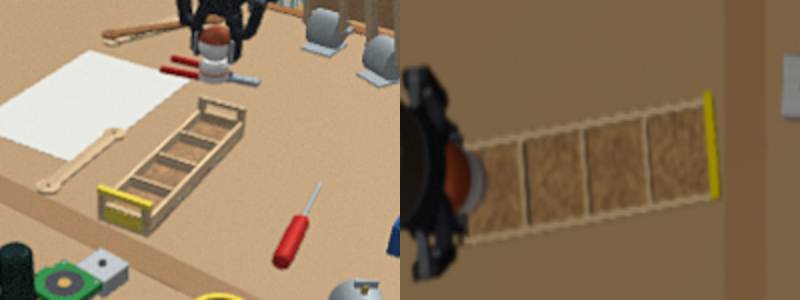

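The head hangs upright over the far place. I lower it most of the way, then creep down.

```bash
python3 -m pendant '[[-0.001,-0.0015,0.01,0,0,0,0.03],[0,0,0.02,0,0,0,0.03],[0,0,0.025,0,0,0,0.03],[0,0,0.02,0,0,0,0.03],[0,0,0.012,0,0,0,0.03],[0,0,0.006,0,0,0,0.03],[0,0,0.003,0,0,0,0.03],[0,0,0,0,0,0,0.03],[0,0,0,0,0,0,0.03]]'
python3 -m pendant '[[0,0,0.002,0,0,0,0.03],[0,0,0.001,0,0,0,0.03],[0,0,0.001,0,0,0,0.03],[0,0,0.0005,0,0,0,0.03],[0,0,0,0,0,0,0.03]]'
python3 go.py 479.5 318.3 66 186.7
```

```text
clock: 8.55
position: [480.6, 319.9, 73.2]
ee_rot: [0.747, -0.665, 0.0, -0.001]
contact_force: [0.6, 0.0, -2.4]
gripper_width: 49.6
grasp_force: 62.3
clock: 9.05
position: [480.1, 319.4, 67.7]
ee_rot: [0.747, -0.665, -0.0, 0.0]
contact_force: [-0.2, -0.5, -1.7]
gripper_width: 49.7
grasp_force: 62.3
t 9.05 pos [480.1 319.4  67.7] yaw -173.32 tilt [-0. -0. -1.] F [-0.2 -0.5 -1.7] w 49.7 62.343784942058846
shift now [0.001  0.0008 0.0017] wz -0.02 shift after turn [0.001  0.0008 0.0017]
```

```bash
python3 -m pendant '[[0,0,0.001,0,0,0,0.03],[0,0,0.001,0,0,0,0.03],[0,0,0.0005,0,0,0,0.03],[0,0,0,0,0,0,0.03]]'
```

```text
clock: 9.45
position: [480.3, 319.5, 65.7]
ee_rot: [0.747, -0.665, 0.0, -0.0]
contact_force: [-0.7, 0.4, 0.8]
gripper_width: 49.4
grasp_force: 62.5
```

Touchdown: the force went from −2 N to +0.8 N at z 65.7, as predicted. I release and move to the tube.

```bash
python3 -m pendant '[[0,0,0,0,0,0,0.049],[0,0,0,0,0,0,0.052],[0,0,0,0,0,0,0.056],[0,0,0,0,0,0,0.062],[0,0,0,0,0,0,0.07],[0,0,0,0,0,0,0.08],[0,0,-0.008,0,0,0,0.085],[0,0,-0.02,0,0,0,0.085],[0,0,-0.035,0,0,0,0.085],[0,0,-0.04,0,0,0,0.085],[0,0,-0.022,0,0,0,0.085],[0,0,0,0,0,0,0.085]]'
python3 go.py 549.5 -191 190 176.6
```

```text
clock: 10.65
position: [481.8, 320.9, 195.3]
ee_rot: [0.747, -0.664, 0.0, -0.005]
contact_force: [0.4, 0.1, 0.8]
gripper_width: 85.1
grasp_force: 0.0
t 10.65 pos [481.8 320.9 195.3] yaw -173.27 tilt [ 0.007  0.007 -1.   ] F [0.4 0.1 0.8] w 85.1 0.0
shift now [ 0.5163 -0.0072  0.0025] wz 10.13 shift after turn [ 0.507  -0.0979  0.0025]
```

```bash
python3 -m pendant '[[0.02,-0.0006,0,0,0,0,0.085],[0.04,-0.0006,0,0,0,0,0.085],[0.047,-0.0006,0,0,0,0,0.085],[0.047,-0.0006,0,0,0,0,0.085],[0.047,-0.0006,0,0,0,0,0.085],[0.047,-0.0006,0,0,0,0,0.085],[0.047,-0.0006,0,0,0,0,0.085],[0.047,-0.0006,0,0,0,0,0.085],[0.047,-0.0006,0,0,0,0,0.085],[0.047,-0.0006,0,0,0,0,0.085],[0.047,-0.0006,0,0,0,0,0.085],[0.033,-0.0006,0,0,0,0,0.085]]'
python3 -m pendant '[[0,0,0,0,0,5,0.085],[0,0,0,0,0,5.1,0.085],[0,0,0,0,0,0,0.085],[0,0,0,0,0,0,0.085]]'
python3 go.py 549.5 -191 98 176.6
python3 - <<'E'
from h import *
e=shot('top','t3.png')['image'][150:250,130:330]
cv2.imwrite('pics/t3c.png',cv2.resize(e,None,fx=4,fy=4)[:,:,::-1])
E
```

```text
clock: 11.85
position: [545.8, -195.5, 188.9]
ee_rot: [0.746, -0.666, -0.001, 0.001]
contact_force: [-0.3, -0.5, 0.0]
gripper_width: 84.9
grasp_force: 0.0
clock: 12.25
position: [546.5, -192.5, 189.5]
ee_rot: [-0.686, 0.727, 0.001, -0.001]
contact_force: [0.0, 0.3, 0.2]
gripper_width: 85.0
grasp_force: 0.0
t 12.25 pos [ 546.5 -192.5  189.5] yaw 176.66 tilt [-0.002  0.    -1.   ] F [0.  0.3 0.2] w 85.0 0.0
shift now [-0.0017 -0.0031  0.0914] wz 0.06 shift after turn [-0.0017 -0.0031  0.0914]
```

View pics/t3c.png

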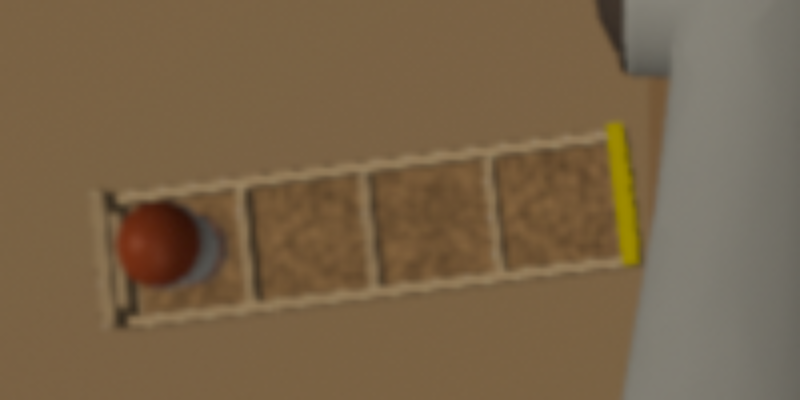

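The copper-topped head stands upright in the far place at crop (160,243). Now the tube.

```bash
python3 -m pendant '[[-0.0017,-0.0031,0.01,0,0,0,0.085],[0,0,0.02,0,0,0,0.085],[0,0,0.025,0,0,0,0.085],[0,0,0.02,0,0,0,0.085],[0,0,0.012,0,0,0,0.085],[0,0,0.0044,0,0,0,0.075],[0,0,0,0,0,0,0.065],[0,0,0,0,0,0,0.058],[0,0,0,0,0,0,0.052],[0,0,0,0,0,0,0.046],[0,0,0,0,0,0,0.042],[0,0,0,0,0,0,0.038]]'
python3 -m pendant '[[0,0,0,0,0,0,0.034],[0,0,0,0,0,0,0.03],[0,0,0,0,0,0,0.025],[0,0,0,0,0,0,0.025]]'
```

```text
clock: 13.5
position: [550.2, -190.8, 99.5]
ee_rot: [-0.686, 0.728, 0.0, -0.0]
contact_force: [-2.2, 0.1, 3.2]
gripper_width: 38.8
grasp_force: 45.1
clock: 13.9
position: [550.3, -190.8, 99.5]
ee_rot: [-0.686, 0.728, 0.0, -0.0]
contact_force: [-2.9, 0.7, 5.6]
gripper_width: 38.8
grasp_force: 59.6
```

```bash
python3 -m pendant '[[0,0,-0.003,0,0,0,0.025],[0,0,-0.008,0,0,0,0.025],[0,0,-0.015,0,0,0,0.025],[0,0,-0.02,0,0,-2,0.025],[0,0,-0.02,0,0,-4,0.025],[0,0,-0.009,0,0,-4.1,0.025],[0,0,0,0,0,0,0.025]]'
python3 go.py 488.1 244.8 173 186.7
```

```text
clock: 14.6
position: [551.8, -190.8, 175.8]
ee_rot: [0.747, -0.665, 0.002, -0.001]
contact_force: [0.6, 0.0, -1.9]
gripper_width: 38.7
grasp_force: 60.4
t 14.6 pos [ 551.8 -190.8  175.8] yaw -173.32 tilt [ 0.004 -0.    -1.   ] F [ 0.6  0.  -1.9] w 38.7 60.3717593383044
shift now [-0.44    0.0125  0.0023] wz -0.02 shift after turn [-0.4401  0.0124  0.0023]
```

```bash
python3 -m pendant '[[-0.015,0.001,0,0,0,0,0.025],[-0.03,0.001,0,0,0,0,0.025],[-0.042,0.001,0,0,0,0,0.025],[-0.042,0.001,0,0,0,0,0.025],[-0.042,0.001,0,0,0,0,0.025],[-0.042,0.001,0,0,0,0,0.025],[-0.042,0.001,0,0,0,0,0.025],[-0.042,0.001,0,0,0,0,0.025],[-0.042,0.001,0,0,0,0,0.025],[-0.042,0.001,0,0,0,0,0.025],[-0.036,0.001,0,0,0,0,0.025],[-0.023,0.0014,0,0,0,0,0.025]]'
python3 -m pendant '[[0,0,0,0,0,0,0.025],[0,0,0,0,0,0,0.025],[0,0,0,0,0,0,0.025]]'
python3 go.py 488.1 244.8 74 186.7
```

```text
clock: 15.8
position: [485.6, 247.5, 172.9]
ee_rot: [0.747, -0.664, -0.0, 0.001]
contact_force: [0.3, -0.2, -2.5]
gripper_width: 38.6
grasp_force: 60.4
clock: 16.1
position: [486.5, 244.1, 173.3]
ee_rot: [0.747, -0.665, -0.0, 0.001]
contact_force: [-0.4, -0.2, -1.6]
gripper_width: 38.6
grasp_force: 60.4
t 16.1 pos [486.5 244.1 173.3] yaw -173.37 tilt [-0.001 -0.001 -1.   ] F [-0.4 -0.2 -1.6] w 38.6 60.43112902203575
shift now [-0.0006 -0.0019  0.0993] wz -0.07 shift after turn [-0.0006 -0.0019  0.0993]
```

```bash
python3 -m pendant '[[-0.0006,-0.0015,0.01,0,0,0,0.025],[0,0,0.02,0,0,0,0.025],[0,0,0.025,0,0,0,0.025],[0,0,0.02,0,0,0,0.025],[0,0,0.012,0,0,0,0.025],[0,0,0.006,0,0,0,0.025],[0,0,0.003,0,0,0,0.025],[0,0,0.002,0,0,0,0.025],[0,0,0,0,0,0,0.025],[0,0,0,0,0,0,0.025]]'
python3 -m pendant '[[0,0,0.001,0,0,0,0.025],[0,0,0.001,0,0,0,0.025],[0,0,0.001,0,0,0,0.025],[0,0,0,0,0,0,0.025]]'
```

```text
clock: 17.1
position: [488.8, 245.9, 76.6]
ee_rot: [0.747, -0.665, 0.0, -0.001]
contact_force: [-0.1, 0.1, -1.7]
gripper_width: 38.6
grasp_force: 60.5
clock: 17.5
position: [488.4, 245.6, 72.8]
ee_rot: [0.747, -0.665, -0.0, 0.0]
contact_force: [-0.7, 0.2, -2.4]
gripper_width: 38.7
grasp_force: 60.5
```

```bash
python3 -m pendant '[[0,0,0.0007,0,0,0,0.025],[0,0,0.0007,0,0,0,0.025],[0,0,0.0004,0,0,0,0.025],[0,0,0,0,0,0,0.025]]'
```

```text
clock: 17.9
position: [488.5, 245.7, 71.5]
ee_rot: [0.747, -0.665, 0.0, -0.0]
contact_force: [-1.3, -0.2, 1.7]
gripper_width: 38.7
grasp_force: 60.9
```

The tube has touched down at the predicted height, so I release, retreat and move to the egg.

```bash
python3 -m pendant '[[0,0,0,0,0,0,0.038],[0,0,0,0,0,0,0.042],[0,0,0,0,0,0,0.048],[0,0,0,0,0,0,0.058],[0,0,0,0,0,0,0.07],[0,0,0,0,0,0,0.08],[0,0,-0.008,0,0,0,0.085],[0,0,-0.02,0,0,0,0.085],[0,0,-0.035,0,0,0,0.085],[0,0,-0.04,0,0,0,0.085],[0,0,-0.022,0,0,0,0.085],[0,0,0,0,0,0,0.085]]'
python3 go.py 546 -264.5 198 176.6
```

```text
clock: 19.1
position: [490.3, 246.9, 200.9]
ee_rot: [0.747, -0.664, 0.001, -0.005]
contact_force: [-0.3, 0.6, 0.1]
gripper_width: 85.2
grasp_force: 0.0
t 19.1 pos [490.3 246.9 200.9] yaw -173.28 tilt [ 0.008  0.006 -1.   ] F [-0.3  0.6  0.1] w 85.2 0.0
shift now [5.144e-01 4.500e-03 4.000e-04] wz 10.12 shift after turn [ 5.072e-01 -8.590e-02  4.000e-04]
```

```bash
python3 -m pendant '[[0.02,0.0001,0,0,0,0,0.085],[0.04,0.0001,0,0,0,0,0.085],[0.047,0.0001,0,0,0,0,0.085],[0.047,0.0001,0,0,0,0,0.085],[0.047,0.0001,0,0,0,0,0.085],[0.047,0.0001,0,0,0,0,0.085],[0.047,0.0001,0,0,0,0,0.085],[0.047,0.0001,0,0,0,0,0.085],[0.047,0.0001,0,0,0,0,0.085],[0.047,0.0001,0,0,0,0,0.085],[0.047,0.0001,0,0,0,0,0.085],[0.03,0.0001,0,0,0,0,0.085]]'
python3 -m pendant '[[0,0,0,0,0,5,0.085],[0,0,0,0,0,5.1,0.085],[0,0,0,0,0,0,0.085],[0,0,0,0,0,0,0.085]]'
python3 go.py 546 -264.5 100 176.6
python3 - <<'E'
from h import *
e=shot('top','t4.png')['image'][150:250,130:330]
f=shot('scene','s4.png')['image'][180:330,160:360]
cv2.imwrite('pics/t4c.png',np.hstack([cv2.resize(e,(400,200)),cv2.resize(f,(400,300))[50:250]])[:,:,::-1])
E
```

```text
clock: 20.3
position: [546.4, -266.9, 195.2]
ee_rot: [0.746, -0.666, -0.001, 0.0]
contact_force: [0.4, 0.3, -1.1]
gripper_width: 84.8
grasp_force: 0.0
clock: 20.7
position: [546.7, -263.9, 195.6]
ee_rot: [-0.686, 0.727, 0.0, -0.0]
contact_force: [0.1, -0.5, -0.3]
gripper_width: 85.2
grasp_force: 0.0
t 20.7 pos [ 546.7 -263.9  195.6] yaw 176.69 tilt [-0.001  0.    -1.   ] F [ 0.1 -0.5 -0.3] w 85.2 0.0
shift now [0.0007 0.0005 0.0956] wz 0.09 shift after turn [0.0007 0.0005 0.0956]
```

View pics/t4c.png

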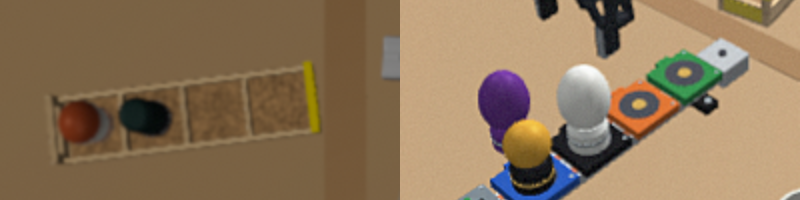

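Tube and copper head both stand upright in places 3 and 4. Now the egg, with the opening slightly narrowed to stay away from the purple decoy.

```bash
python3 -m pendant '[[0.0007,0.0005,0.01,0,0,0,0.078],[0,0,0.02,0,0,0,0.078],[0,0,0.025,0,0,0,0.078],[0,0,0.02,0,0,0,0.078],[0,0,0.014,0,0,0,0.078],[0,0,0.0065,0,0,0,0.078],[0,0,0,0,0,0,0.072],[0,0,0,0,0,0,0.066],[0,0,0,0,0,0,0.062],[0,0,0,0,0,0,0.058],[0,0,0,0,0,0,0.055],[0,0,0,0,0,0,0.052]]'
python3 -m pendant '[[0,0,0,0,0,0,0.048],[0,0,0,0,0,0,0.044],[0,0,0,0,0,0,0.035],[0,0,0,0,0,0,0.035]]'
```

```text
clock: 22.0
position: [547.2, -264.9, 101.9]
ee_rot: [-0.686, 0.728, -0.001, 0.0]
contact_force: [-0.2, 0.2, 5.2]
gripper_width: 53.4
grasp_force: 62.5
clock: 22.4
position: [547.2, -265.0, 101.9]
ee_rot: [-0.686, 0.728, -0.001, 0.0]
contact_force: [-0.7, 0.7, 5.6]
gripper_width: 53.5
grasp_force: 62.6
```

```bash
python3 -m pendant '[[0,0,-0.003,0,0,0,0.035],[0,0,-0.008,0,0,0,0.035],[0,0,-0.015,0,0,0,0.035],[0,0,-0.02,0,0,-2,0.035],[0,0,-0.02,0,0,-4,0.035],[0,0,-0.009,0,0,-4.1,0.035],[0,0,0,0,0,0,0.035]]'
python3 go.py 496.8 171.4 176 186.7
```

```text
clock: 23.1
position: [547.0, -264.9, 177.2]
ee_rot: [0.747, -0.665, 0.001, -0.001]
contact_force: [0.5, -0.4, -1.6]
gripper_width: 53.7
grasp_force: 63.4
t 23.1 pos [ 547.  -264.9  177.2] yaw -173.32 tilt [ 0.003 -0.001 -1.   ] F [ 0.5 -0.4 -1.6] w 53.7 63.35028262983542
shift now [-0.4391 -0.0009  0.0008] wz -0.02 shift after turn [-0.4391 -0.0011  0.0008]
```

```bash
python3 -m pendant '[[-0.015,-0.0002,0,0,0,0,0.035],[-0.03,-0.0002,0,0,0,0,0.035],[-0.042,-0.0002,0,0,0,0,0.035],[-0.042,-0.0002,0,0,0,0,0.035],[-0.042,-0.0002,0,0,0,0,0.035],[-0.042,-0.0002,0,0,0,0,0.035],[-0.042,-0.0002,0,0,0,0,0.035],[-0.042,-0.0002,0,0,0,0,0.035],[-0.042,-0.0002,0,0,0,0,0.035],[-0.042,-0.0002,0,0,0,0,0.035],[-0.036,-0.0002,0,0,0,0,0.035],[-0.022,-0.0002,0,0,0,0,0.035]]'
python3 -m pendant '[[0,0,0,0,0,0,0.035],[0,0,0,0,0,0,0.035],[0,0,0,0,0,0,0.035]]'
python3 go.py 496.8 171.4 76 186.7
```

```text
clock: 24.3
position: [496.1, 174.1, 174.6]
ee_rot: [0.747, -0.664, -0.0, 0.001]
contact_force: [-0.9, -1.2, -2.0]
gripper_width: 53.5
grasp_force: 63.3
clock: 24.6
position: [497.1, 170.8, 175.0]
ee_rot: [0.747, -0.665, -0.0, 0.001]
contact_force: [0.3, 1.4, -1.8]
gripper_width: 53.4
grasp_force: 63.3
t 24.6 pos [497.1 170.8 175. ] yaw -173.38 tilt [-0.002 -0.001 -1.   ] F [ 0.3  1.4 -1.8] w 53.4 63.32156043907162
shift now [-0.0007  0.      0.099 ] wz -0.08 shift after turn [-0.0007  0.      0.099 ]
```

```bash
python3 -m pendant '[[-0.0005,0,0.01,0,0,0,0.035],[0,0,0.02,0,0,0,0.035],[0,0,0.025,0,0,0,0.035],[0,0,0.02,0,0,0,0.035],[0,0,0.012,0,0,0,0.035],[0,0,0.006,0,0,0,0.035],[0,0,0.003,0,0,0,0.035],[0,0,0.002,0,0,0,0.035],[0,0,0,0,0,0,0.035],[0,0,0,0,0,0,0.035]]'
python3 -m pendant '[[0,0,0.001,0,0,0,0.035],[0,0,0.001,0,0,0,0.035],[0,0,0.0005,0,0,0,0.035],[0,0,0,0,0,0,0.035]]'
```

```text
clock: 25.6
position: [498.1, 172.3, 78.3]
ee_rot: [0.747, -0.665, 0.0, -0.001]
contact_force: [0.3, 0.6, -2.2]
gripper_width: 53.4
grasp_force: 63.3
clock: 26.0
position: [497.6, 172.1, 75.1]
ee_rot: [0.747, -0.665, -0.0, 0.0]
contact_force: [0.2, 0.1, -2.4]
gripper_width: 53.7
grasp_force: 63.3
```

```bash
python3 -m pendant '[[0,0,0.0007,0,0,0,0.035],[0,0,0.0006,0,0,0,0.035],[0,0,0,0,0,0,0.035]]'
```

```text
clock: 26.3
position: [497.7, 172.1, 73.9]
ee_rot: [0.747, -0.665, 0.0, -0.0]
contact_force: [0.2, 0.5, -0.9]
gripper_width: 53.8
grasp_force: 63.4
```

```bash
python3 -m pendant '[[0,0,0.0004,0,0,0,0.035],[0,0,0,0,0,0,0.035]]'
```

```text
clock: 26.5
position: [497.7, 172.1, 73.8]
ee_rot: [0.747, -0.665, 0.0, -0.0]
contact_force: [-2.0, -0.3, 2.9]
gripper_width: 53.4
grasp_force: 63.7
```

```bash
python3 -m pendant '[[0,0,0,0,0,0,0.053],[0,0,0,0,0,0,0.056],[0,0,0,0,0,0,0.06],[0,0,0,0,0,0,0.066],[0,0,0,0,0,0,0.074],[0,0,0,0,0,0,0.082],[0,0,-0.008,0,0,0,0.085],[0,0,-0.02,0,0,0,0.085],[0,0,-0.035,0,0,0,0.085],[0,0,-0.04,0,0,0,0.085],[0,0,-0.022,0,0,0,0.085],[0,0,0,0,0,0,0.085]]'
python3 go.py 542 -339.5 200 176.6
```

```text
clock: 27.7
position: [499.6, 173.1, 203.1]
ee_rot: [0.747, -0.664, 0.001, -0.004]
contact_force: [0.3, 0.4, 0.1]
gripper_width: 85.0
grasp_force: 0.0
t 27.7 pos [499.6 173.1 203.1] yaw -173.28 tilt [ 0.008  0.005 -1.   ] F [0.3 0.4 0.1] w 85.0 0.0
shift now [0.5141 0.0179 0.001 ] wz 10.12 shift after turn [ 0.5092 -0.0727  0.001 ]
```

```bash
python3 -m pendant '[[0.02,0.0013,0,0,0,0,0.085],[0.04,0.0013,0,0,0,0,0.085],[0.047,0.0013,0,0,0,0,0.085],[0.047,0.0013,0,0,0,0,0.085],[0.047,0.0013,0,0,0,0,0.085],[0.047,0.0013,0,0,0,0,0.085],[0.047,0.0013,0,0,0,0,0.085],[0.047,0.0013,0,0,0,0,0.085],[0.047,0.0013,0,0,0,0,0.085],[0.047,0.0013,0,0,0,0,0.085],[0.047,0.0013,0,0,0,0,0.085],[0.03,0.0013,0,0,0,0,0.085]]'
python3 -m pendant '[[0,0,0,0,0,5,0.085],[0,0,0,0,0,5.1,0.085],[0,0,0,0,0,0,0.085],[0,0,0,0,0,0,0.085]]'
python3 go.py 542 -339.5 92 176.6
python3 - <<'E'
from h import *
e=shot('top','t5.png')['image'][150:250,130:330]
f=shot('scene','s5.png')['image'][180:330,160:360]
cv2.imwrite('pics/t5c.png',np.hstack([cv2.resize(e,(400,200)),cv2.resize(f,(400,300))[50:250]])[:,:,::-1])
E
```

```text
clock: 28.9
position: [541.2, -342.1, 197.3]
ee_rot: [0.746, -0.666, -0.001, 0.0]
contact_force: [-0.0, 0.9, 0.3]
gripper_width: 84.7
grasp_force: 0.0
clock: 29.3
position: [541.6, -339.1, 197.8]
ee_rot: [-0.686, 0.727, 0.001, -0.0]
contact_force: [-0.1, 0.4, 0.5]
gripper_width: 85.1
grasp_force: 0.0
t 29.3 pos [ 541.6 -339.1  197.8] yaw 176.69 tilt [-0.001  0.    -1.   ] F [-0.1  0.4  0.5] w 85.1 0.0
shift now [ 0.0005 -0.0006  0.1058] wz 0.09 shift after turn [ 0.0005 -0.0006  0.1058]
```

View pics/t5c.png

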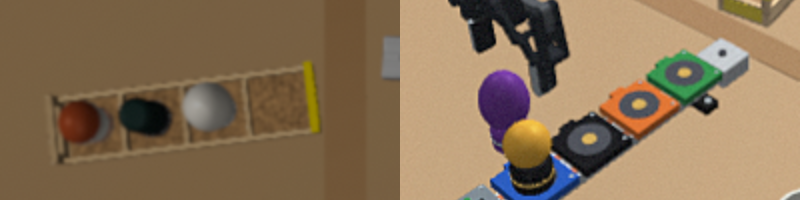

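The egg stands upright in place 2. Last one is the amber ball.

```bash
python3 -m pendant '[[0.0005,-0.0006,0.012,0,0,0,0.08],[0,0,0.025,0,0,0,0.08],[0,0,0.028,0,0,0,0.08],[0,0,0.022,0,0,0,0.08],[0,0,0.014,0,0,0,0.08],[0,0,0.006,0,0,0,0.072],[0,0,0,0,0,0,0.066],[0,0,0,0,0,0,0.06],[0,0,0,0,0,0,0.055],[0,0,0,0,0,0,0.051],[0,0,0,0,0,0,0.048],[0,0,0,0,0,0,0.045]]'
python3 -m pendant '[[0,0,0,0,0,0,0.04],[0,0,0,0,0,0,0.035],[0,0,0,0,0,0,0.03],[0,0,0,0,0,0,0.03]]'
```

```text
clock: 30.6
position: [543.3, -340.1, 92.7]
ee_rot: [-0.686, 0.728, -0.001, 0.0]
contact_force: [0.8, -0.1, 4.1]
gripper_width: 45.8
grasp_force: 46.1
clock: 31.0
position: [543.4, -340.1, 92.7]
ee_rot: [-0.686, 0.728, -0.001, 0.0]
contact_force: [0.7, 1.0, 5.4]
gripper_width: 45.3
grasp_force: 60.6
```

```bash
python3 -m pendant '[[0,0,-0.003,0,0,0,0.03],[0,0,-0.008,0,0,0,0.03],[0,0,-0.015,0,0,0,0.03],[0,0,-0.02,0,0,-2,0.03],[0,0,-0.02,0,0,-4,0.03],[0,0,-0.009,0,0,-4.1,0.03],[0,0,0,0,0,0,0.03]]'
python3 go.py 505.4 98 168 186.7
```

```text
clock: 31.7
position: [542.8, -340.0, 167.9]
ee_rot: [0.747, -0.665, 0.001, -0.0]
contact_force: [0.7, 0.9, -1.3]
gripper_width: 45.6
grasp_force: 61.5
t 31.7 pos [ 542.8 -340.   167.9] yaw -173.33 tilt [ 0.002 -0.001 -1.   ] F [ 0.7  0.9 -1.3] w 45.6 61.5419471480709
shift now [-0.4394 -0.0137 -0.0005] wz -0.03 shift after turn [-0.4394 -0.0139 -0.0005]
```

```bash
python3 -m pendant '[[-0.015,-0.001,0,0,0,0,0.03],[-0.03,-0.001,0,0,0,0,0.03],[-0.042,-0.0012,0,0,0,0,0.03],[-0.042,-0.0012,0,0,0,0,0.03],[-0.042,-0.0012,0,0,0,0,0.03],[-0.042,-0.0012,0,0,0,0,0.03],[-0.042,-0.0012,0,0,0,0,0.03],[-0.042,-0.0012,0,0,0,0,0.03],[-0.042,-0.0012,0,0,0,0,0.03],[-0.042,-0.0012,0,0,0,0,0.03],[-0.036,-0.0012,0,0,0,0,0.03],[-0.022,-0.0012,0,0,0,0,0.03]]'
python3 -m pendant '[[0,0,0,0,0,0,0.03],[0,0,0,0,0,0,0.03],[0,0,0,0,0,0,0.03]]'
python3 go.py 505.4 98 68 186.7
```

```text
clock: 32.9
position: [503.6, 100.4, 165.4]
ee_rot: [0.747, -0.664, -0.001, 0.001]
contact_force: [0.2, -1.0, -1.0]
gripper_width: 45.7
grasp_force: 61.5
clock: 33.2
position: [504.6, 97.2, 165.8]
ee_rot: [0.747, -0.665, -0.0, 0.001]
contact_force: [-0.4, -0.3, -1.6]
gripper_width: 45.2
grasp_force: 61.5
t 33.2 pos [504.6  97.2 165.8] yaw -173.38 tilt [-0.002 -0.001 -1.   ] F [-0.4 -0.3 -1.6] w 45.2 61.524958437858004
shift now [-0.0008 -0.0011  0.0978] wz -0.08 shift after turn [-0.0008 -0.0011  0.0978]
```

```bash
python3 -m pendant '[[-0.0005,-0.0005,0.01,0,0,0,0.03],[0,0,0.02,0,0,0,0.03],[0,0,0.025,0,0,0,0.03],[0,0,0.02,0,0,0,0.03],[0,0,0.012,0,0,0,0.03],[0,0,0.006,0,0,0,0.03],[0,0,0.003,0,0,0,0.03],[0,0,0.001,0,0,0,0.03],[0,0,0,0,0,0,0.03],[0,0,0,0,0,0,0.03]]'
python3 -m pendant '[[0,0,0.001,0,0,0,0.03],[0,0,0.001,0,0,0,0.03],[0,0,0.0007,0,0,0,0.03],[0,0,0,0,0,0,0.03]]'
```

```text
clock: 34.2
position: [506.2, 98.7, 70.1]
ee_rot: [0.747, -0.665, 0.0, -0.001]
contact_force: [0.1, 0.8, -1.2]
gripper_width: 45.5
grasp_force: 61.6
clock: 34.6
position: [505.6, 98.4, 66.6]
ee_rot: [0.747, -0.665, -0.0, 0.0]
contact_force: [0.2, 0.1, -2.7]
gripper_width: 45.5
grasp_force: 61.6
```

```bash
python3 -m pendant '[[0,0,0.0007,0,0,0,0.03],[0,0,0.0007,0,0,0,0.03],[0,0,0.0005,0,0,0,0.03],[0,0,0,0,0,0,0.03]]'
```

```text
clock: 35.0
position: [505.7, 98.4, 64.7]
ee_rot: [0.747, -0.665, -0.0, 0.0]
contact_force: [0.2, -0.3, -0.9]
gripper_width: 45.6
grasp_force: 61.6
```

```bash
python3 -m pendant '[[0,0,0.0004,0,0,0,0.03],[0,0,0,0,0,0,0.03]]'
```

```text
clock: 35.2
position: [505.8, 98.4, 64.7]
ee_rot: [0.747, -0.665, 0.0, -0.0]
contact_force: [-1.0, -0.1, 1.4]
gripper_width: 45.6
grasp_force: 61.8
```

```bash
python3 -m pendant '[[0,0,0,0,0,0,0.045],[0,0,0,0,0,0,0.048],[0,0,0,0,0,0,0.052],[0,0,0,0,0,0,0.058],[0,0,0,0,0,0,0.068],[0,0,0,0,0,0,0.08],[0,0,-0.008,0,0,0,0.085],[0,0,-0.02,0,0,0,0.085],[0,0,-0.035,0,0,0,0.085],[0,0,-0.04,0,0,0,0.085],[0,0,-0.03,0,0,0,0.085],[0,0,-0.02,0,0,0,0.085]]'
python3 -m pendant '[[0.02,0,0,0,0,0,0.085],[0.04,0,0,0,0,0,0.085],[0.04,0,0,0,0,0,0.085],[0.04,0,0,0,0,0,0.085],[0.04,0,0,0,0,0,0.085],[0.04,0,0,0,0,0,0.085],[0.02,0,0,0,0,0,0.085],[0,0,0,0,0,0,0.085],[0,0,0,0,0,0,0.085],[0,0,0,0,0,0,0.085]]'
python3 - <<'E'
from h import *
e=shot('top','t6.png')['image'][150:250,130:330]
f=shot('scene','s6.png')['image'][100:250,270:470]
cv2.imwrite('pics/t6c.png',np.hstack([cv2.resize(e,(400,200)),cv2.resize(f,(400,300))[50:250]])[:,:,::-1])
E
```

```text
clock: 36.4
position: [506.4, 98.6, 220.9]
ee_rot: [0.747, -0.665, 0.001, -0.002]
contact_force: [0.8, -0.0, -0.3]
gripper_width: 84.8
grasp_force: 0.0
clock: 37.4
position: [533.5, -139.2, 217.7]
ee_rot: [0.747, -0.664, 0.0, -0.0]
contact_force: [-0.7, 0.6, -0.5]
gripper_width: 84.8
grasp_force: 0.0
```

View pics/t6c.png

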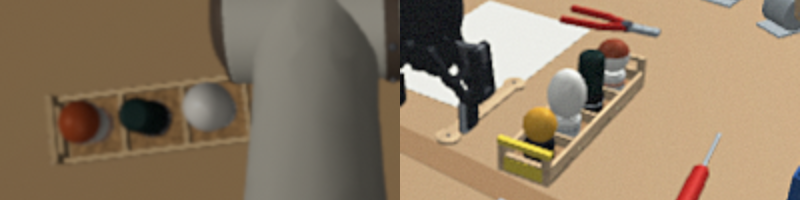

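All four heads stand upright, in order from the yellow-taped end: ball, egg, tube, copper-topped ball. I hand the job in.

```bash
python3 -c "
from bench import arm
print(arm.job_done())"
```

```text
the job is handed in; nothing more can be done
None
```

The job is handed in at about 37 s: the last picture shows all four lamp heads upright in the carrier, in order from the yellow-taped end (amber ball, white egg, dark tube, copper-topped ball), with the gripper open and clear.

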